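Grade the rivet sets along the oak rail

TASK

Stand the four copper rivet sets upright on the four round marks of the oak rail, one to a mark and centred on it, in order of height: the shortest on the mark nearest the lamp bracket, rising to the tallest on the mark farthest from it, so that none stands in another's light. Leave the white door knob where it is.

Things in the scene. Friction and masses are not known exactly. Their poses are not given: they have to be found in the camera images.
- set_b_mid (a point): loose copper rivet set, the shortest: a plain upright copper cylinder with a bevelled top, 44 mm tall, 20 mm thick, standing on the bench at the start; the point is on its axis, half-way up; z along its axis
- set_d_mid (a point): loose copper rivet set, the second shortest: a plain upright copper cylinder with a bevelled top, 58 mm tall, 24 mm thick, standing on the bench at the start; the point is on its axis, half-way up; z along its axis
- set_a_mid (a point): loose copper rivet set, the second tallest: a plain upright copper cylinder with a bevelled top, 72 mm tall, 28 mm thick, standing on the bench at the start; the point is on its axis, half-way up; z along its axis
- set_c_mid (a point): loose copper rivet set, the tallest: a plain upright copper cylinder with a bevelled top, 86 mm tall, 32 mm thick, standing on the bench at the start; the point is on its axis, half-way up; z along its axis
- mark_1: round pale inlaid mark, 44 mm across, flush in the top of the dark oak rail (one end of the row, counted along the rail from mark_1 to mark_4). Origin at its centre on the rail's top, 18 mm above the bench; x across the rail, y along the row towards mark_4. Marks are 90 mm apart; the rail is fixed, 60 mm wide, 380 mm long, 18 mm high
- mark_2: round pale inlaid mark, 44 mm across, flush in the top of the dark oak rail (the second of the row, counted along the rail from mark_1 to mark_4). Origin at its centre on the rail's top, 18 mm above the bench; x across the rail, y along the row towards mark_4. Marks are 90 mm apart; the rail is fixed, 60 mm wide, 380 mm long, 18 mm high
- mark_3: round pale inlaid mark, 44 mm across, flush in the top of the dark oak rail (the third of the row, counted along the rail from mark_1 to mark_4). Origin at its centre on the rail's top, 18 mm above the bench; x across the rail, y along the row towards mark_4. Marks are 90 mm apart; the rail is fixed, 60 mm wide, 380 mm long, 18 mm high
- mark_4: round pale inlaid mark, 44 mm across, flush in the top of the dark oak rail (the other end of the row, counted along the rail from mark_1 to mark_4). Origin at its centre on the rail's top, 18 mm above the bench; x across the rail, y along the row towards mark_4. Marks are 90 mm apart; the rail is fixed, 60 mm wide, 380 mm long, 18 mm high
- lamp: fixed cast-iron swing-arm lamp bracket: round foot 80 mm across, post 163 mm high, arm and green shade reaching about 180 mm to the far side, away from the robot. It stands just beyond one end of the rail, about 145 mm from the end mark there (either mark_1 or mark_4, varying from start to start); a beech dowel jig 45 mm high stands beyond the other end. Origin at the centre of the foot, on the bench
- knob_mid (a point): loose white ceramic door knob standing on a brass rose among the rivet sets, 52 mm across, 58 mm tall; not to be moved. The point is on its axis, half-way up
Not all that is in view belongs to the job. What is shaped like the part that bears set_d_mid but green is not meant. Leave any green look-alike of the part that bears set_c_mid alone.

How it is judged:
By the outcome, as a careful person would: the job done as asked, in the order asked, and still so for the second after the job is handed in, with the robot touching nothing.
It also fails if it takes over 112 s, if anything falls off the work surface, if the arm or the gripper's body presses on something with over 40 N, if the wrist force passes 120 N, or if a joint passes its speed limit or range.

ROBOT

A 7-joint arm with a two-finger parallel gripper is mounted at the origin on the work surface. World frame = base frame: x ahead of the robot, y to its left, z up, the work surface at z = 0. Lengths are in m, angles in rad, forces in N, time in s.
With the tool pointing down it reaches from about 0.425 to 0.875 m from the base axis. Payload 8.4 kg.
Tool frame: the origin (TCP) lies between the finger pads; the fingertips stand 25 mm ahead of it and the grasp point (between the pads) lies 6 mm ahead of it; z points along the fingers, y is the line along which they close (so a half turn about z gives the same grasp; the last joint's range is limited). The gripper opens to 85 mm and grips with 20 to 120 N. Pads are 22 mm wide; open, the fingers measure 114 mm over their backs; the gripper's body (76 mm by 85 mm) begins 54 mm behind the grasp point. The pads swing forward as they close: fully open they stand 13 mm farther back than shut.
Start: joints at [-1.315, 0.333, 0.04, 1.465, -0.013, 1.343, -0.059], TCP at [0.226, 0.609, 0.256] pointing down, gripper open.
Joint ranges: [-2.58, 2.58], [-0.38, 2.09], [-1.3, 1.39], [0.25, 2.4], [-1.5, 4.64], [0.08, 2.09], [-2.65, 2.65]. Speed limits (rad/s): [2.22, 2.22, 2.79, 2.79, 3.14, 3.14, 3.14].

INTERFACE

Orientations are given as a unit quaternion [x, y, z, w].
In Python, from bench import ctrl gives the robot as it stands.
- The arm moves only by the tool drive_tool, never from a script. Its argument "rows" is one flat list of numbers, 7 for each row, row after row: the shift along the tool's x, y, z in m, then the turn, a rotation vector about the tool's x, y, z in degrees, then the closure, from 0 (fully open) to 1 (shut). In form: [dx, dy, dz, rx, ry, rz, grip, dx, dy, dz, rx, ry, rz, grip, ...]. A call has 1 to 20 rows; each row shifts and turns the commanded pose from where the row before left it, along the tool's axes as they then stand; what a row does not reach is not made up. A row lasts 1/12 s, in which the tool goes at most 41.7 mm and 7.16 degrees, less where a joint would pass 70% of its speed; a pose out of reach is approached as far as the arm can. A call with a gripper value outside its range is refused whole. The fingers move at their own pace and stop on an object; "force" is the grip in N (left out, the last holds). Time passes only in rows, so rows that do not move let the fingers close. It gives the time, the measured TCP pose, the force and the opening at its end, in the units of the state.
- ctrl.sense(): the state, without advancing time (a new reading comes with each control period).
- ctrl.camera(name): name is "scene" or "top" or "wrist"; returns a dict with "image" (480x640x3 uint8, blue, green, red), "range_z" (480x640 float32, m along the optical axis (not along the pixel's ray), 0 where there is no reading), "vertical_fov" (degrees; the focal length in pixels is half the picture's height over the tangent of half this angle, whatever the lens; pixels are square), "cx", "cy" (the principal point, pixels), "k1" (the pictures are not rectified: a ray, as slopes to the right and down, at radius r is drawn at 1 + k1 r^2 times it, then the intrinsics apply), "R" (3x3) and "t" (3): a world point X has camera coordinates R X + t. Camera axes: x right, y down, z forward; pixel columns grow to the right and rows downward; lengths in m; the calibration is good to about 2 mm. A picture is of the moment at which its call begins.
- ctrl.job_done(): hands the job in, once; it reports no verdict.
The state is a dict: "t": time; "joints": joint angles; "joint_velocities": joint speeds; "joint_efforts": joint torques, N m; "ee_pos": TCP position; "tool_rot": TCP orientation; "contact_force": force on the tool from outside, world axes, zero at the start; "ft_torque": the same for the moment, N m; "width": finger opening in m.
Only numpy, scipy, OpenCV 4.12 (cv2) and the standard library are available. Lean on these libraries where they do the work, as an engineer would, in place of code of your own. Each camera call takes 0.05 s, during which the arm holds its last target. There are 200 camera calls.

## Working session

There is one attempt and no reset: what is moved stays moved. The work goes in short steps, Python scripts to look and compute and a tool call to move; the robot and the scene stay as the last step left them, time stands still between calls to the robot, and variables do not carry over. Pictures are saved under pics/ and viewed, on a budget of 14 in all, crops included, one or two more only if the job needs it, and the job is handed in when it is done.

Besides the shell and the picture viewer there is one more tool, called after "Request:" as name(argument=value, ...) on one line, values as JSON. drive_tool: Moves the arm, as the interface text tells. Its arguments: {"type":"object","properties":{"rows":{"type":"array","items":{"type":"number"}},"force":{"type":"number"}},"required":["rows"]}

```bash
ls; mkdir -p pics
cat > h.py <<'E'
import numpy as np, cv2
from bench import ctrl
def f_of(c): return 240/np.tan(np.radians(c["vertical_fov"])/2)
def cast(c,u,v,z=None):
    "pixel -> world on plane z, or by range if z None"
    f=f_of(c); d=np.array([(u-c["cx"])/f,(v-c["cy"])/f]); s=d.copy()
    for _ in range(20): s=d/(1+c["k1"]*(s@s))
    R=np.array(c["R"]);t=np.array(c["t"]); ray=np.array([s[0],s[1],1.])
    o=-R.T@t; w=R.T@ray
    k=(z-o[2])/w[2] if z is not None else c["range_z"][int(round(v)),int(round(u))]
    return o+k*w
def proj(c,X):
    p=np.array(c["R"])@np.array(X)+np.array(c["t"]); s=p[:2]/p[2]; s=s*(1+c["k1"]*(s@s)); f=f_of(c)
    return np.array([c["cx"],c["cy"]])+f*s
E
python3 - <<'E'
from h import *
for n in ("scene","top"):
    c=ctrl.camera(n); cv2.imwrite(f"pics/{n}1.png",c["image"]); print(n,c["vertical_fov"],c["k1"],c["cx"],c["cy"],-np.array(c["R"]).T@c["t"])
s=ctrl.sense(); print(s)
E
```

```text
pics
scene 47.334132230955326 0.059164082978618755 315.2362114834609 238.3614420135642 [ 1.03263384 -0.29256872  0.84403092]
top 51.79103115510198 0.0142370654677129 320.78439973865403 236.52898498837203 [0.36509087 0.02788985 0.96994741]
{'t': 0.1, 'joints': array([-1.31520002,  0.33382807,  0.03988645,  1.46617695, -0.01340445,
        1.34328936, -0.05850938]), 'joint_velocities': array([-0.00087914, -0.00081727, -0.00043041, -0.00097329,  0.00065019,
        0.0016644 , -0.00043251]), 'joint_efforts': array([ 4.35015449e-03, -6.60018611e+01,  1.37064915e+00, -4.06478691e+01,
        1.71732239e-02,  8.88108218e-03,  2.20645654e-05]), 'ee_pos': array([0.22570808, 0.60915916, 0.2555211 ]), 'tool_rot': array([ 1.76487980e-01,  9.84302534e-01, -7.13413443e-04, -7.94304372e-05]), 'contact_force': array([-0.53565299, -0.74056127, -0.28367014]), 'ft_torque': array([-0.00310451,  0.00287124,  0.05170441]), 'width': 0.08542743885774885}
```

View pics/top1.png

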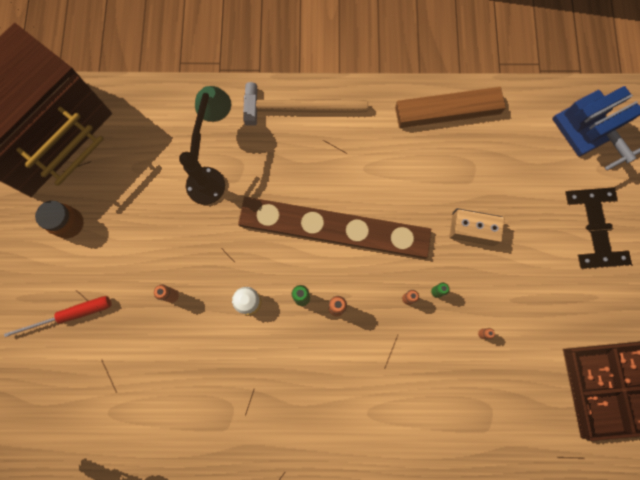

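View pics/scene1.png

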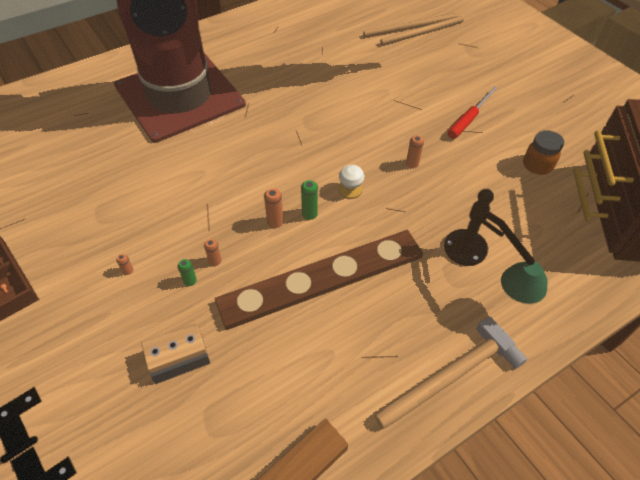

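Top view: copper candidates are at (163,292), (338,305), (411,297) and (487,333). The green look-alikes at (301,295) and (442,290) and the white knob at (245,300) are to be left alone. The lamp foot is at (206,185), left of the rail, so the mark at (268,215) is nearest to it. The dowel jig is at (478,225).

Run:
```python
from h import *
c={n:ctrl.camera(n) for n in("top","scene")}
T=c["top"]; hsv={n:cv2.cvtColor(c[n]["image"],cv2.COLOR_BGR2HSV) for n in c}
S=c["scene"]
guess={"top":dict(cA=(163,292),cB=(338,305),cC=(411,297),cD=(487,333),g1=(301,295),g2=(442,290),knob=(245,300)),
"scene":dict(cA=(415,150),cB=(274,208),cC=(212,252),cD=(124,264),g1=(310,199),g2=(188,272),knob=(351,180))}
for n in guess:
  for k,(u,v) in guess[n].items():
    P=np.array([cast(c[n],x,y) for x in range(u-28,u+29) for y in range(v-36,v+37) if c[n]["range_z"][y,x]>0])
    P0=cast(c[n],u,v)
    P=P[(np.hypot(*(P-P0)[:,:2].T)<.035)]
    h=np.percentile(P[P[:,2]>.012][:,2],97); top=P[P[:,2]>h-.006]; side=P[P[:,2]>.015]
    mm=(top[:,:2].min(0)+top[:,:2].max(0))/2
    print(n,k,"h",h.round(3),"top mean",top[:,:2].mean(0).round(4),"mid",mm.round(4),len(top))
# marks
m=cv2.inRange(hsv["top"],(15,30,150),(35,140,255))
for n in c:
  im=hsv[n]
  for (u,v) in ({"top":[(268,215),(312,223),(357,230),(402,238)],"scene":[(389,250),(345,266),(298,283),(250,300)]}[n]):
    b=im[v,u].astype(int); m=cv2.inRange(im,np.clip(b-[8,45,50],0,255),np.clip(b+[8,45,50],0,255))
    _,lab,st,ce=cv2.connectedComponentsWithStats(m); l=lab[v,u]
    print(n,"mark",ce[l].round(1),st[l],cast(c[n],*ce[l],.018).round(4))
print("lamp",cast(T,206,185,.01), "jig",cast(T,478,225,.045))
```

```text
top cA h 0.075 top mean [0.4652 0.3189] mid [0.4644 0.3198] 135
top cB h 0.089 top mean [ 0.4413 -0.0012] mid [ 0.4405 -0.0008] 190
top cC h 0.061 top mean [ 0.46   -0.1399] mid [ 0.4589 -0.1402] 97
top cD h 0.047 top mean [ 0.3943 -0.2822] mid [ 0.3948 -0.2825] 68
top g1 h 0.089 top mean [0.4611 0.0661] mid [0.4608 0.0671] 192
top g2 h 0.061 top mean [ 0.4747 -0.1968] mid [ 0.4747 -0.1971] 97
top knob h 0.06 top mean [0.4531 0.1696] mid [0.4527 0.1698] 302
scene cA h 0.074 top mean [0.4638 0.3166] mid [0.4628 0.3168] 101
scene cB h 0.087 top mean [ 0.4425 -0.0044] mid [ 0.4412 -0.0031] 155
scene cC h 0.06 top mean [ 0.4607 -0.143 ] mid [ 0.461  -0.1422] 106
scene cD h 0.046 top mean [ 0.3942 -0.2848] mid [ 0.3937 -0.2849] 73
scene g1 h 0.087 top mean [0.462 0.063] mid [0.4618 0.0647] 152
scene g2 h 0.06 top mean [ 0.4739 -0.2005] mid [ 0.4728 -0.2004] 93
scene knob h 0.059 top mean [0.454  0.1662] mid [0.452  0.1661] 195
top mark [267.7 214.6] [257 204  22  22 362] [0.6248 0.1345 0.018 ]
top mark [311.9 222.1] [301 212  23  21 374] [0.6097 0.0462 0.018 ]
top mark [356.6 230. ] [346 220  22  21 376] [ 0.5939 -0.0425  0.018 ]
top mark [401.7 237.7] [391 227  22  22 385] [ 0.5785 -0.1311  0.018 ]
scene mark [388.6 249.6] [377 240  24  20 364] [0.6214 0.1338 0.018 ]
scene mark [344.4 265.6] [333 256  24  20 396] [0.6063 0.0455 0.018 ]
scene mark [298.  282.4] [286 272  25  22 422] [ 0.5911 -0.0433  0.018 ]
scene mark [249.5 300. ] [237 289  26  23 457] [ 0.5759 -0.1321  0.018 ]
lamp [0.68909868 0.26260948 0.01      ] jig [ 0.59791451 -0.27421244  0.045     ]
```

Height singles out the sets: top-view (487,333)=44 mm (b), (411,297)=58 mm (d), (163,292)=72 mm (a) and (338,305)=86 mm (c). Now turn the tool so it closes across the rail, and move above set a.

Request:
drive_tool(rows=[0, 0, 0, 0, 0, 6.63, 0, 0, 0, 0, 0, 0, 6.63, 0, 0, 0, 0, 0, 0, 6.63, 0, 0, 0, 0, 0, 0, 6.63, 0, 0, 0, 0, 0, 0, 6.63, 0, 0, 0, 0, 0, 0, 6.63, 0, 0, 0, 0, 0, 0, 6.63, 0, 0, 0, 0, 0, 0, 6.63, 0, 0, 0, 0, 0, 0, 6.63, 0, 0, 0, 0, 0, 0, 6.63, 0, 0, 0, 0, 0, 0, 6.63, 0, 0, 0, 0, 0, 0, 6.63, 0, 0, 0, 0, 0, 0, 0, 0], force=40)

```text
t: 1.28
ee_pos: [0.2257, 0.6094, 0.256]
tool_rot: [0.767, 0.641, -0.0, 0.0]
contact_force: [-0.3, 0.1, -0.1]
width: 0.0853
```

Request:
drive_tool(rows=[-0.0176, 0.0204, 0, 0, 0, 0, 0, -0.0176, 0.0204, 0, 0, 0, 0, 0, -0.0176, 0.0204, 0, 0, 0, 0, 0, -0.0176, 0.0204, 0, 0, 0, 0, 0, -0.0176, 0.0204, 0, 0, 0, 0, 0, -0.0176, 0.0204, 0, 0, 0, 0, 0, -0.0176, 0.0204, 0, 0, 0, 0, 0, -0.0176, 0.0204, 0, 0, 0, 0, 0, -0.0176, 0.0204, 0, 0, 0, 0, 0, -0.0176, 0.0204, 0, 0, 0, 0, 0, -0.0176, 0.0204, 0, 0, 0, 0, 0, -0.0176, 0.0204, 0, 0, 0, 0, 0, -0.0176, 0.0204, 0, 0, 0, 0, 0, -0.0176, 0.0204, 0, 0, 0, 0, 0, 0, 0, 0, 0, 0, 0, 0, 0, 0, 0, 0, 0, 0, 0])

```text
t: 2.62
ee_pos: [0.4659, 0.3161, 0.2564]
tool_rot: [0.765, 0.644, 0.0, 0.0]
contact_force: [-0.8, 1.0, -0.4]
width: 0.0854
```

```bash
cat >> h.py <<'E'
from scipy.spatial.transform import Rotation as Ro
def togo(target):
    "shift along tool axes from the present TCP to target"
    s=ctrl.sense(); return Ro.from_quat(s["tool_rot"]).inv().apply(np.array(target)-s["ee_pos"]).round(4)
def topface(c,u,v,n=45,r=.035):
    P0=cast(c,u,v)
    P=np.array([cast(c,x,y) for x in range(max(u-n,0),min(u+n,640)) for y in range(max(v-n,0),min(v+n,480)) if c["range_z"][y,x]>0])
    P=P[np.hypot(*(P-P0)[:,:2].T)<r]; h=np.percentile(P[P[:,2]>.012][:,2],97); t=P[P[:,2]>h-.006]
    return h,(t[:,:2].min(0)+t[:,:2].max(0))/2
E
python3 - <<'E'
from h import *
c=ctrl.camera("wrist"); cv2.imwrite("pics/w1.png",c["image"]); s=ctrl.sense()
print(s["t"],s["ee_pos"],Ro.from_quat(s["tool_rot"]).as_matrix().round(3).tolist(),c["vertical_fov"],c["k1"],proj(c,[.4645,.3178,.072]),togo([.4645,.3178,.056]))
E
```

```text
2.6667 [0.46486622 0.31756435 0.25629176] [[0.17, 0.985, -0.0], [0.985, -0.17, 0.0], [0.0, -0.0, -1.0]] 60.22940741404639 -0.08914065723106664 [323.16721619 210.50906344] [ 2.000e-04 -4.000e-04  2.003e-01]
```

View pics/w1.png

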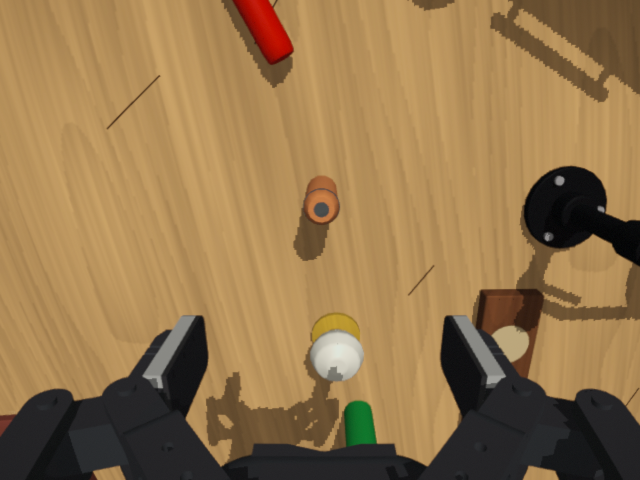

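The wrist view shows copper set a at about (322,205), with its top face at (322,209). Prediction was (323,210), so they agree. It stands clear of the knob at (336,355).

Run:
```python
from h import *
c=ctrl.camera("wrist"); h,p=topface(c,322,209); print(h,p,togo([*p,.056]), -np.array(c["R"]).T@c["t"])
```

```text
0.07406269324374329 [0.46273459 0.31962892] [ 0.001  -0.0017  0.2002] [0.47750519 0.39678472 0.37460994]
```

Request:
drive_tool(rows=[0.001, -0.0012, 0.02, 0, 0, 0, 0, 0, 0, 0.02, 0, 0, 0, 0, 0, 0, 0.02, 0, 0, 0, 0, 0, 0, 0.02, 0, 0, 0, 0, 0, 0, 0.02, 0, 0, 0, 0, 0, 0, 0.02, 0, 0, 0, 0, 0, 0, 0.02, 0, 0, 0, 0, 0, 0, 0.02, 0, 0, 0, 0, 0, 0, 0.02, 0, 0, 0, 0, 0, 0, 0.02, 0, 0, 0, 0, 0, 0, 0, 0, 0, 0, 0, 0, 0, 0, 0, 0, 0, 0, 0])

```text
invalid input
```

Request:
drive_tool(rows=[0, 0, 0, 0, 0, 0, 1, 0, 0, 0, 0, 0, 0, 1, 0, 0, 0, 0, 0, 0, 1, 0, 0, 0, 0, 0, 0, 1, 0, 0, 0, 0, 0, 0, 1, 0, 0, 0, 0, 0, 0, 1, 0, 0, 0, 0, 0, 0, 1, 0, 0, 0, 0, 0, 0, 1, 0, 0, 0, 0, 0, 0, 1, 0, 0, 0, 0, 0, 0, 1], force=40)

```text
t: 3.55
ee_pos: [0.4649, 0.3176, 0.2563]
tool_rot: [0.765, 0.643, -0.0, 0.0]
contact_force: [-0.5, -1.0, -0.6]
width: 0.0001
```

The first call was malformed, so the gripper only closed in the air. I'll reopen it, then descend.

Request:
drive_tool(rows=[0.001, -0.0012, 0, 0, 0, 0, 0, 0, 0, 0, 0, 0, 0, 0, 0, 0, 0, 0, 0, 0, 0, 0, 0, 0, 0, 0, 0, 0, 0, 0, 0, 0, 0, 0, 0, 0, 0, 0, 0, 0, 0, 0, 0, 0, 0, 0, 0, 0, 0, 0, 0, 0, 0, 0, 0, 0])

```text
t: 4.22
ee_pos: [0.4638, 0.3189, 0.2563]
tool_rot: [0.765, 0.644, -0.0, 0.0]
contact_force: [0.1, 0.6, 0.1]
width: 0.0856
```

Request:
drive_tool(rows=[0, 0, 0.02, 0, 0, 0, 0, 0, 0, 0.02, 0, 0, 0, 0, 0, 0, 0.02, 0, 0, 0, 0, 0, 0, 0.02, 0, 0, 0, 0, 0, 0, 0.02, 0, 0, 0, 0, 0, 0, 0.02, 0, 0, 0, 0, 0, 0, 0.02, 0, 0, 0, 0, 0, 0, 0.02, 0, 0, 0, 0, 0, 0, 0.02, 0, 0, 0, 0, 0, 0, 0.02, 0, 0, 0, 0, 0, 0, 0, 0, 0, 0, 0, 0, 0, 0, 0, 0, 0, 0])

```text
t: 5.22
ee_pos: [0.4634, 0.3184, 0.0558]
tool_rot: [0.765, 0.643, -0.001, 0.0]
contact_force: [0.5, 0.1, 0.6]
width: 0.0856
```

Request:
drive_tool(rows=[0, 0, 0, 0, 0, 0, 1, 0, 0, 0, 0, 0, 0, 1, 0, 0, 0, 0, 0, 0, 1, 0, 0, 0, 0, 0, 0, 1, 0, 0, 0, 0, 0, 0, 1, 0, 0, 0, 0, 0, 0, 1, 0, 0, 0, 0, 0, 0, 1, 0, 0, 0, 0, 0, 0, 1], force=40)

```text
t: 5.88
ee_pos: [0.4643, 0.3192, 0.0571]
tool_rot: [0.765, 0.643, 0.001, -0.0]
contact_force: [-0.6, -0.2, 6.0]
width: 0.027
```

Request:
drive_tool(rows=[0, 0, -0.022, 0, 0, 0, 1, 0, 0, -0.022, 0, 0, 0, 1, 0, 0, -0.022, 0, 0, 0, 1, 0, 0, -0.022, 0, 0, 0, 1, 0, 0, -0.022, 0, 0, 0, 1, 0, 0, -0.022, 0, 0, 0, 1, -0.0239, 0.0134, 0, 0, 0, 0, 1, -0.0239, 0.0134, 0, 0, 0, 0, 1, -0.0239, 0.0134, 0, 0, 0, 0, 1, -0.0239, 0.0134, 0, 0, 0, 0, 1, -0.0239, 0.0134, 0, 0, 0, 0, 1, -0.0239, 0.0134, 0, 0, 0, 0, 1, -0.0239, 0.0134, 0, 0, 0, 0, 1, -0.0239, 0.0134, 0, 0, 0, 0, 1, -0.0239, 0.0134, 0, 0, 0, 0, 1, -0.0239, 0.0134, 0, 0, 0, 0, 1, -0.0239, 0.0134, 0, 0, 0, 0, 1, -0.0239, 0.0134, 0, 0, 0, 0, 1, -0.0239, 0.0134, 0, 0, 0, 0, 1, -0.0239, 0.0134, 0, 0, 0, 0, 1])

```text
t: 7.55
ee_pos: [0.5909, -0.0441, 0.1878]
tool_rot: [0.765, 0.644, -0.0, -0.0]
contact_force: [-0.4, 0.5, -4.1]
width: 0.0268
```

Request:
drive_tool(rows=[0, 0, 0, 0, 0, 0, 1, 0, 0, 0, 0, 0, 0, 1])

```text
t: 7.72
ee_pos: [0.5908, -0.0451, 0.1878]
tool_rot: [0.767, 0.642, -0.001, 0.0]
contact_force: [0.5, -0.7, -3.4]
width: 0.0268
```

Run:
```python
from h import *
c=ctrl.camera("wrist"); cv2.imwrite("pics/w2.png",c["image"]); s=ctrl.sense()
print(s["t"],s["ee_pos"],s["width"],[proj(c,[*p,.018]).round(1) for p in ((.623,.134),(.608,.0458),(.5925,-.043),(.577,-.1316))],togo([.5925,-.043,.075]))
```

```text
7.7667 [ 0.59066092 -0.04334263  0.18769839] 0.026933589198915864 [array([326.2, -66.6]), array([327.3,  82.2]), array([327.6, 214. ]), array([327.8, 324. ])] [0.0007 0.0019 0.1127]
```

View pics/w2.png

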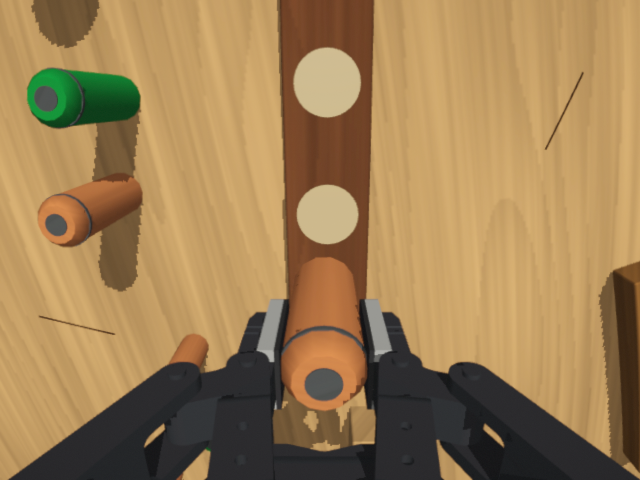

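Mark 3 is at (327.6,214) and mark 2 at (327,82), both within a pixel of prediction. The held set a has its top face at (324,384). Next, measure the held axis against the TCP.

```bash
cat >> h.py <<'E'
def disc(c,u,v,dev=22):
    "dark disc on the top face: world centre and height"
    g=cv2.cvtColor(c["image"],cv2.COLOR_BGR2HSV)[...,1]; m=(g<100).astype(np.uint8)
    _,lab,st,ce=cv2.connectedComponentsWithStats(m); l=lab[v,u]; z=np.median(c["range_z"][lab==l])
    cc=dict(c); cc["range_z"]=np.full((480,640),z); return ce[l].round(1),st[l],cast(cc,*ce[l])
E
python3 - <<'E'
from h import *
c=ctrl.camera("wrist"); s=ctrl.sense(); px,st,P=disc(c,324,384); d=P-s["ee_pos"]
print(px,st,P,"rel tool",Ro.from_quat(s["tool_rot"]).inv().apply(d).round(4))
for px in ((327.6,214),(327,82)): print(cast(c,*px,.018))
E
```

```text
[323.5 384.2] [305 369  38  32 973] [ 0.58944309 -0.04292596  0.20373779] rel tool [-0.0009 -0.0011 -0.016 ]
[ 0.59236552 -0.0409385   0.018     ]
[0.607497   0.04801403 0.018     ]
```

Request:
drive_tool(rows=[0.001, 0.001, 0.018, 0, 0, 0, 1, 0.001, 0.001, 0.018, 0, 0, 0, 1, 0, 0, 0.018, 0, 0, 0, 1, 0, 0, 0.018, 0, 0, 0, 1, 0, 0, 0.018, 0, 0, 0, 1, 0, 0, 0.012, 0, 0, 0, 1, 0, 0, 0.006, 0, 0, 0, 1, 0, 0, 0.003, 0, 0, 0, 1, 0, 0, 0, 0, 0, 0, 1, 0, 0, 0, 0, 0, 0, 1])

```text
t: 8.65
ee_pos: [0.594, -0.0412, 0.0781]
tool_rot: [0.765, 0.644, 0.0, 0.0]
contact_force: [-0.1, -1.0, -2.6]
width: 0.0268
```

Request:
drive_tool(rows=[0, 0, 0.001, 0, 0, 0, 1, 0, 0, 0.001, 0, 0, 0, 1, 0, 0, 0, 0, 0, 0, 1, 0, 0, 0, 0, 0, 0, 1])

```text
t: 8.98
ee_pos: [0.5936, -0.0413, 0.0756]
tool_rot: [0.765, 0.643, 0.0, 0.0]
contact_force: [-0.8, 1.2, -4.0]
width: 0.0266
```

Request:
drive_tool(rows=[0, 0, 0.001, 0, 0, 0, 1, 0, 0, 0.0005, 0, 0, 0, 1, 0, 0, 0, 0, 0, 0, 1, 0, 0, 0, 0, 0, 0, 1])

```text
t: 9.32
ee_pos: [0.5938, -0.0414, 0.0752]
tool_rot: [0.765, 0.643, 0.0, -0.0]
contact_force: [-4.8, 0.6, 10.1]
width: 0.0266
```

Request:
drive_tool(rows=[0, 0, 0, 0, 0, 0, 0, 0, 0, 0, 0, 0, 0, 0, 0, 0, 0, 0, 0, 0, 0, 0, 0, 0, 0, 0, 0, 0, 0, 0, 0, 0, 0, 0, 0, 0, 0, 0, 0, 0, 0, 0, 0, 0, 0, 0, 0, 0, 0, 0, 0, -0.01, 0, 0, 0, 0, 0, 0, -0.02, 0, 0, 0, 0, 0, 0, -0.02, 0, 0, 0, 0, 0, 0, -0.02, 0, 0, 0, 0, 0, 0, -0.02, 0, 0, 0, 0, 0, 0, -0.02, 0, 0, 0, 0, 0, 0, -0.02, 0, 0, 0, 0, 0, 0, -0.02, 0, 0, 0, 0, 0, 0, -0.01, 0, 0, 0, 0])

```text
t: 10.65
ee_pos: [0.5943, -0.0417, 0.2371]
tool_rot: [0.766, 0.643, 0.001, 0.001]
contact_force: [1.0, -0.4, 0.0]
width: 0.085
```

Request:
drive_tool(rows=[-0.0151, -0.0144, 0, 0, 0, 0, 0, -0.0151, -0.0144, 0, 0, 0, 0, 0, -0.0151, -0.0144, 0, 0, 0, 0, 0, -0.0151, -0.0144, 0, 0, 0, 0, 0, -0.0151, -0.0144, 0, 0, 0, 0, 0, -0.0151, -0.0144, 0, 0, 0, 0, 0, -0.0151, -0.0144, 0, 0, 0, 0, 0, -0.0151, -0.0144, 0, 0, 0, 0, 0, 0, 0, 0, 0, 0, 0, 0, 0, 0, 0, 0, 0, 0, 0])

```text
t: 11.48
ee_pos: [0.4587, -0.1411, 0.2341]
tool_rot: [0.766, 0.643, 0.001, -0.0]
contact_force: [1.1, 0.7, 0.4]
width: 0.0853
```

Run:
```python
from h import *
c=ctrl.camera("wrist"); cv2.imwrite("pics/w3.png",c["image"]); s=ctrl.sense()
print(s["t"],s["ee_pos"],s["width"],proj(c,[.46,-.1413,.058]),proj(c,[.5925,-.042,.09]))
px,st,P=disc(c,*[int(x) for x in proj(c,[.46,-.1413,.058])]); print(px,st,P,togo([*P[:2],.046]))
```

```text
11.5333 [ 0.45935898 -0.14038252  0.2340857 ] 0.08530325684138423 [327.10919978 215.51241107] [516.89118691  35.20488946]
[325.9 217.2] [320 211  13  13 126] [ 0.45894356 -0.14204325  0.0593009 ] [-0.0019 -0.0002  0.1881]
```

View pics/w3.png

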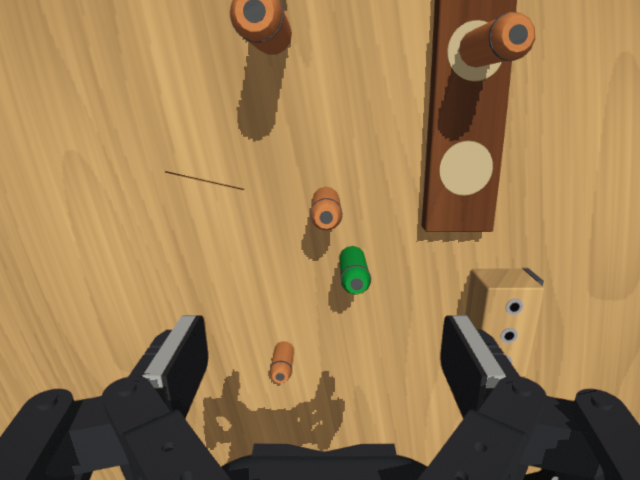

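Set a stands upright on mark 3, with its top at (517,35) as predicted. Set d's top is at (326,217), the green look-alike is at (355,283), and set b is at (281,376). Descend on d.

Request:
drive_tool(rows=[-0.0012, 0, 0.02, 0, 0, 0, 0, 0, 0, 0.02, 0, 0, 0, 0, 0, 0, 0.02, 0, 0, 0, 0, 0, 0, 0.02, 0, 0, 0, 0, 0, 0, 0.02, 0, 0, 0, 0, 0, 0, 0.02, 0, 0, 0, 0, 0, 0, 0.02, 0, 0, 0, 0, 0, 0, 0.02, 0, 0, 0, 0, 0, 0, 0.018, 0, 0, 0, 0, 0, 0, 0.01, 0, 0, 0, 0, 0, 0, 0, 0, 0, 0, 0, 0, 0, 0, 0, 0, 0, 0])

```text
t: 12.53
ee_pos: [0.4592, -0.1417, 0.0458]
tool_rot: [0.765, 0.644, -0.001, -0.0]
contact_force: [-0.2, -0.5, 0.0]
width: 0.0855
```

Request:
drive_tool(rows=[0, 0, 0, 0, 0, 0, 1, 0, 0, 0, 0, 0, 0, 1, 0, 0, 0, 0, 0, 0, 1, 0, 0, 0, 0, 0, 0, 1, 0, 0, 0, 0, 0, 0, 1, 0, 0, 0, 0, 0, 0, 1, 0, 0, 0, 0, 0, 0, 1, 0, 0, 0, 0, 0, 0, 1], force=40)

```text
t: 13.2
ee_pos: [0.4593, -0.1417, 0.0463]
tool_rot: [0.765, 0.644, 0.0, 0.0]
contact_force: [-1.3, 1.4, 5.3]
width: 0.0233
```

Request:
drive_tool(rows=[0, 0, -0.018, 0, 0, 0, 1, 0, 0, -0.018, 0, 0, 0, 1, 0, 0, -0.018, 0, 0, 0, 1, 0, 0, -0.018, 0, 0, 0, 1, 0, 0, -0.018, 0, 0, 0, 1, 0, 0, -0.018, 0, 0, 0, 1, 0, 0, -0.018, 0, 0, 0, 1, 0, 0, -0.018, 0, 0, 0, 1, 0.0211, 0.0115, 0, 0, 0, 0, 1, 0.0211, 0.0115, 0, 0, 0, 0, 1, 0.0211, 0.0115, 0, 0, 0, 0, 1, 0.0211, 0.0115, 0, 0, 0, 0, 1, 0.0211, 0.0115, 0, 0, 0, 0, 1, 0.0211, 0.0115, 0, 0, 0, 0, 1, 0.0211, 0.0115, 0, 0, 0, 0, 1, 0.0211, 0.0115, 0, 0, 0, 0, 1, 0.0211, 0.0115, 0, 0, 0, 0, 1, 0.0211, 0.0115, 0, 0, 0, 0, 1, 0, 0, 0, 0, 0, 0, 1, 0, 0, 0, 0, 0, 0, 1])

```text
t: 14.87
ee_pos: [0.6086, 0.0477, 0.189]
tool_rot: [0.765, 0.644, -0.001, -0.0]
contact_force: [0.4, -1.1, -3.2]
width: 0.0228
```

```bash
cat >> h.py <<'E'
def mark(c,u,v):
    im=cv2.cvtColor(c["image"],cv2.COLOR_BGR2HSV); b=im[v,u].astype(int)
    m=cv2.inRange(im,np.clip(b-[8,45,50],0,255),np.clip(b+[8,45,50],0,255)); _,lab,st,ce=cv2.connectedComponentsWithStats(m)
    return ce[lab[v,u]].round(1),st[lab[v,u]],cast(c,*ce[lab[v,u]],.018)
E
python3 - <<'E'
from h import *
c=ctrl.camera("wrist"); cv2.imwrite("pics/w4.png",c["image"]); s=ctrl.sense(); R=Ro.from_quat(s["tool_rot"])
print(s["t"],s["ee_pos"],s["width"])
q=proj(c,[*s["ee_pos"][:2],s["ee_pos"][2]+.012]).astype(int); print(q)
px,st,P=disc(c,*q); print("disc",px,st,P,R.inv().apply(P-s["ee_pos"]).round(4))
for m in ((.608,.0465),(.623,.134)):
  q=proj(c,[*m,.018]).astype(int); print(q,mark(c,*q))
print(togo([.6078,.0466,.064]))
E
```

```text
14.9167 [0.60814949 0.04624712 0.1891877 ] 0.022977926214142668
[327 381]
disc [323.1 379. ] [308 366  32  27 678] [0.60712173 0.04769202 0.2018144 ] [ 0.0012 -0.0013 -0.0126]
[325 218] (array([324.8, 219.7]), array([ 295,  191,   61,   59, 2834], dtype=int32), array([0.60744139, 0.04581198, 0.018     ]))
[325  90] (array([324.6,  90.2]), array([ 292,   55,   67,   70, 3536], dtype=int32), array([0.62258286, 0.13419316, 0.018     ]))
[ 0.0004 -0.0003  0.1252]
```

Request:
drive_tool(rows=[-0.0005, 0, 0.018, 0, 0, 0, 1, 0, 0, 0.018, 0, 0, 0, 1, 0, 0, 0.018, 0, 0, 0, 1, 0, 0, 0.018, 0, 0, 0, 1, 0, 0, 0.018, 0, 0, 0, 1, 0, 0, 0.018, 0, 0, 0, 1, 0, 0, 0.01, 0, 0, 0, 1, 0, 0, 0.004, 0, 0, 0, 1, 0, 0, 0.001, 0, 0, 0, 1, 0, 0, 0, 0, 0, 0, 1, 0, 0, 0, 0, 0, 0, 1])

```text
t: 15.83
ee_pos: [0.6091, 0.0457, 0.0679]
tool_rot: [0.765, 0.643, 0.001, 0.0]
contact_force: [0.6, -1.1, -1.3]
width: 0.0229
```

Request:
drive_tool(rows=[0, 0, 0.001, 0, 0, 0, 1, 0, 0, 0.001, 0, 0, 0, 1, 0, 0, 0.0005, 0, 0, 0, 1, 0, 0, 0, 0, 0, 0, 1, 0, 0, 0, 0, 0, 0, 1])

```text
t: 16.25
ee_pos: [0.6087, 0.046, 0.0645]
tool_rot: [0.765, 0.644, 0.0, 0.0]
contact_force: [0.7, 0.7, -1.5]
width: 0.0229
```

Request:
drive_tool(rows=[0, 0, 0.0005, 0, 0, 0, 1, 0, 0, 0.0005, 0, 0, 0, 1, 0, 0, 0, 0, 0, 0, 1, 0, 0, 0, 0, 0, 0, 1])

```text
t: 16.58
ee_pos: [0.6088, 0.0459, 0.0644]
tool_rot: [0.765, 0.643, 0.0, -0.0]
contact_force: [-3.5, -0.8, 8.8]
width: 0.0231
```

Request:
drive_tool(rows=[0, 0, 0, 0, 0, 0, 0, 0, 0, 0, 0, 0, 0, 0, 0, 0, 0, 0, 0, 0, 0, 0, 0, 0, 0, 0, 0, 0, 0, 0, 0, 0, 0, 0, 0, 0, 0, 0, 0, 0, 0, 0, 0, 0, 0, 0, 0, 0, 0, 0, 0, -0.01, 0, 0, 0, 0, 0, 0, -0.02, 0, 0, 0, 0, 0, 0, -0.02, 0, 0, 0, 0, 0, 0, -0.02, 0, 0, 0, 0, 0, 0, -0.02, 0, 0, 0, 0, 0, 0, -0.02, 0, 0, 0, 0, 0, 0, -0.02, 0, 0, 0, 0, 0, 0, -0.02, 0, 0, 0, 0, 0, 0, -0.02, 0, 0, 0, 0])

```text
t: 17.92
ee_pos: [0.6084, 0.0456, 0.2352]
tool_rot: [0.766, 0.643, 0.0, 0.0]
contact_force: [0.4, 0.3, -0.1]
width: 0.0853
```

Request:
drive_tool(rows=[-0.0258, -0.0111, 0, 0, 0, 0, 0, -0.0258, -0.0111, 0, 0, 0, 0, 0, -0.0258, -0.0111, 0, 0, 0, 0, 0, -0.0258, -0.0111, 0, 0, 0, 0, 0, -0.0258, -0.0111, 0, 0, 0, 0, 0, -0.0258, -0.0111, 0, 0, 0, 0, 0, -0.0258, -0.0111, 0, 0, 0, 0, 0, -0.0258, -0.0111, 0, 0, 0, 0, 0, -0.0258, -0.0111, 0, 0, 0, 0, 0, -0.0258, -0.0111, 0, 0, 0, 0, 0, -0.0258, -0.0111, 0, 0, 0, 0, 0, -0.0258, -0.0111, 0, 0, 0, 0, 0, -0.0258, -0.0111, 0, 0, 0, 0, 0, -0.0258, -0.0111, 0, 0, 0, 0, 0, 0, 0, 0, 0, 0, 0, 0, 0, 0, 0, 0, 0, 0, 0])

```text
t: 19.25
ee_pos: [0.3923, -0.2847, 0.234]
tool_rot: [0.767, 0.642, 0.001, 0.0]
contact_force: [0.4, 0.4, 0.7]
width: 0.0857
```

Run:
```python
from h import *
c=ctrl.camera("wrist"); cv2.imwrite("pics/w5.png",c["image"]); s=ctrl.sense()
q=proj(c,[.3943,-.2835,.044]); print(s["t"],s["ee_pos"],s["width"],q)
px,st,P=disc(c,*q.astype(int)); print(px,st,P,togo([*P[:2],.038]))
```

```text
19.3 [ 0.39324202 -0.28349659  0.23384819] 0.08538435378733547 [327.38608022 208.74093715]
[325.2 209.6] [321 205  10  10  79] [ 0.39255994 -0.28345656  0.0454799 ] [-0.0002 -0.0008  0.1958]
```

View pics/w5.png

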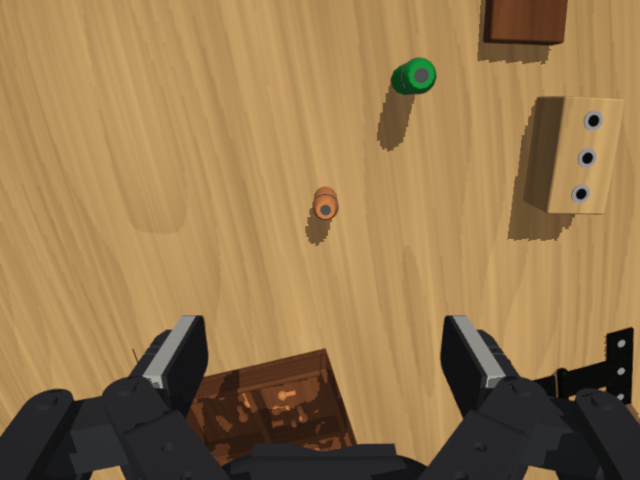

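Set b's top is at (325,209), with nothing near the fingers. Descend on it.

Request:
drive_tool(rows=[0, 0, 0.02, 0, 0, 0, 0, 0, 0, 0.02, 0, 0, 0, 0, 0, 0, 0.02, 0, 0, 0, 0, 0, 0, 0.02, 0, 0, 0, 0, 0, 0, 0.02, 0, 0, 0, 0, 0, 0, 0.02, 0, 0, 0, 0, 0, 0, 0.02, 0, 0, 0, 0, 0, 0, 0.02, 0, 0, 0, 0, 0, 0, 0.02, 0, 0, 0, 0, 0, 0, 0.01, 0, 0, 0, 0, 0, 0, 0.006, 0, 0, 0, 0, 0, 0, 0, 0, 0, 0, 0, 0, 0, 0, 0, 0, 0, 0])

```text
t: 20.38
ee_pos: [0.3939, -0.2833, 0.0379]
tool_rot: [0.765, 0.644, 0.0, 0.0]
contact_force: [-0.4, 0.2, 0.3]
width: 0.0855
```

Request:
drive_tool(rows=[0, 0, 0, 0, 0, 0, 1, 0, 0, 0, 0, 0, 0, 1, 0, 0, 0, 0, 0, 0, 1, 0, 0, 0, 0, 0, 0, 1, 0, 0, 0, 0, 0, 0, 1, 0, 0, 0, 0, 0, 0, 1, 0, 0, 0, 0, 0, 0, 1, 0, 0, 0, 0, 0, 0, 1, 0, 0, 0, 0, 0, 0, 1], force=30)

```text
t: 21.13
ee_pos: [0.3935, -0.2833, 0.0377]
tool_rot: [0.765, 0.643, 0.0, -0.0]
contact_force: [-1.0, 0.4, 4.7]
width: 0.019
```

Request:
drive_tool(rows=[0, 0, -0.018, 0, 0, 0, 1, 0, 0, -0.018, 0, 0, 0, 1, 0, 0, -0.018, 0, 0, 0, 1, 0, 0, -0.018, 0, 0, 0, 1, 0, 0, -0.018, 0, 0, 0, 1, 0, 0, -0.018, 0, 0, 0, 1, 0, 0, -0.018, 0, 0, 0, 1, 0, 0, -0.018, 0, 0, 0, 1, 0, 0, -0.01, 0, 0, 0, 1])

```text
t: 21.88
ee_pos: [0.3936, -0.2837, 0.193]
tool_rot: [0.766, 0.643, 0.001, 0.001]
contact_force: [0.9, 0.6, -0.2]
width: 0.0189
```

Request:
drive_tool(rows=[0.025, 0.0086, 0, 0, 0, 0, 1, 0.025, 0.0086, 0, 0, 0, 0, 1, 0.025, 0.0086, 0, 0, 0, 0, 1, 0.025, 0.0086, 0, 0, 0, 0, 1, 0.025, 0.0086, 0, 0, 0, 0, 1, 0.025, 0.0086, 0, 0, 0, 0, 1, 0.025, 0.0086, 0, 0, 0, 0, 1, 0.025, 0.0086, 0, 0, 0, 0, 1, 0.025, 0.0086, 0, 0, 0, 0, 1, 0.025, 0.0086, 0, 0, 0, 0, 1, 0.025, 0.0086, 0, 0, 0, 0, 1, 0.025, 0.0086, 0, 0, 0, 0, 1, 0.025, 0.0086, 0, 0, 0, 0, 1, 0.025, 0.0086, 0, 0, 0, 0, 1, 0.025, 0.0086, 0, 0, 0, 0, 1, 0.025, 0.0086, 0, 0, 0, 0, 1, 0.025, 0.0086, 0, 0, 0, 0, 1, 0.025, 0.0086, 0, 0, 0, 0, 1, 0, 0, 0, 0, 0, 0, 1, 0, 0, 0, 0, 0, 0, 1])

```text
t: 23.55
ee_pos: [0.623, 0.1351, 0.19]
tool_rot: [0.765, 0.645, -0.001, -0.0]
contact_force: [-0.1, 0.1, -0.6]
width: 0.0189
```

Run:
```python
from h import *
c=ctrl.camera("wrist"); cv2.imwrite("pics/w6.png",c["image"]); s=ctrl.sense(); R=Ro.from_quat(s["tool_rot"])
print(s["t"],s["ee_pos"],s["width"])
q=proj(c,[*s["ee_pos"][:2],s["ee_pos"][2]+.006]).astype(int); print(q)
px,st,P=disc(c,*q); print("disc",px,st,P,R.inv().apply(P-s["ee_pos"]).round(4))
q=proj(c,[.6226,.1342,.018]).astype(int); print(q,mark(c,*q))
print(togo([.6226,.1342,.056]))
```

```text
23.6 [0.62282015 0.13335908 0.19032611] 0.018805010081796057
[327 370]
disc [323.6 368.6] [311 358  26  22 448] [0.62167804 0.13494506 0.19746546] [ 0.0014 -0.0014 -0.0071]
[325 217] (array([325.3, 218.1]), array([ 296,  188,   61,   59, 2739], dtype=int32), array([0.62242974, 0.1340292 , 0.018     ]))
[ 0.001  -0.0002  0.1343]
```

View pics/w6.png

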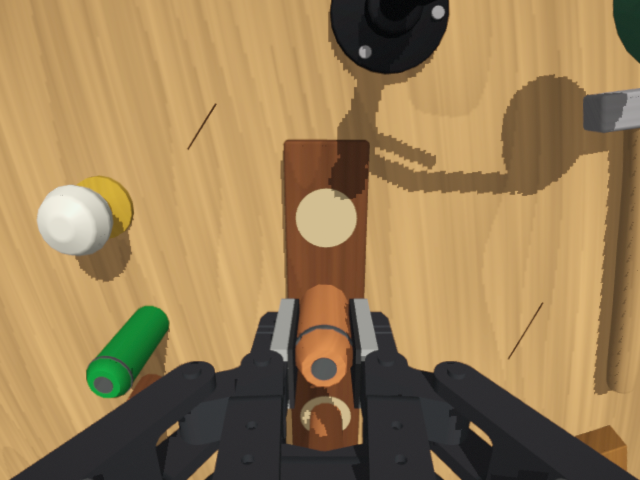

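Request:
drive_tool(rows=[0, 0, 0.018, 0, 0, 0, 1, 0, 0, 0.018, 0, 0, 0, 1, 0, 0, 0.018, 0, 0, 0, 1, 0, 0, 0.018, 0, 0, 0, 1, 0, 0, 0.018, 0, 0, 0, 1, 0, 0, 0.018, 0, 0, 0, 1, 0, 0, 0.014, 0, 0, 0, 1, 0, 0, 0.006, 0, 0, 0, 1, 0, 0, 0.004, 0, 0, 0, 1, 0, 0, 0.001, 0, 0, 0, 1, 0, 0, 0, 0, 0, 0, 1, 0, 0, 0, 0, 0, 0, 1])

```text
t: 24.6
ee_pos: [0.6237, 0.1335, 0.0592]
tool_rot: [0.765, 0.643, 0.001, 0.0]
contact_force: [0.4, -0.8, -1.6]
width: 0.0187
```

Request:
drive_tool(rows=[0, 0, 0.001, 0, 0, 0, 1, 0, 0, 0.001, 0, 0, 0, 1, 0, 0, 0.0005, 0, 0, 0, 1, 0, 0, 0, 0, 0, 0, 1, 0, 0, 0, 0, 0, 0, 1])

```text
t: 25.02
ee_pos: [0.6231, 0.1335, 0.0559]
tool_rot: [0.765, 0.644, -0.0, 0.0]
contact_force: [0.5, 0.5, -0.5]
width: 0.0188
```

Request:
drive_tool(rows=[0, 0, 0.0005, 0, 0, 0, 1, 0, 0, 0.0005, 0, 0, 0, 1, 0, 0, 0, 0, 0, 0, 1, 0, 0, 0, 0, 0, 0, 1])

```text
t: 25.35
ee_pos: [0.6233, 0.1335, 0.0557]
tool_rot: [0.765, 0.644, 0.0, -0.0]
contact_force: [-4.4, -0.4, 8.1]
width: 0.0191
```

Request:
drive_tool(rows=[0, 0, 0, 0, 0, 0, 0, 0, 0, 0, 0, 0, 0, 0, 0, 0, 0, 0, 0, 0, 0, 0, 0, 0, 0, 0, 0, 0, 0, 0, 0, 0, 0, 0, 0, 0, 0, 0, 0, 0, 0, 0, 0, 0, 0, 0, 0, 0, 0, 0, 0, -0.01, 0, 0, 0, 0, 0, 0, -0.02, 0, 0, 0, 0, 0, 0, -0.02, 0, 0, 0, 0, 0, 0, -0.02, 0, 0, 0, 0, 0, 0, -0.02, 0, 0, 0, 0, 0, 0, -0.02, 0, 0, 0, 0, 0, 0, -0.02, 0, 0, 0, 0, 0, 0, -0.02, 0, 0, 0, 0, 0, 0, -0.02, 0, 0, 0, 0, 0, 0, -0.01, 0, 0, 0, 0])

```text
t: 26.77
ee_pos: [0.624, 0.1333, 0.2382]
tool_rot: [0.766, 0.643, 0.002, 0.001]
contact_force: [0.4, -0.4, -0.1]
width: 0.0857
```

Request:
drive_tool(rows=[-0.0183, -0.0173, 0, 0, 0, 0, 0, -0.0183, -0.0173, 0, 0, 0, 0, 0, -0.0183, -0.0173, 0, 0, 0, 0, 0, -0.0183, -0.0173, 0, 0, 0, 0, 0, -0.0183, -0.0173, 0, 0, 0, 0, 0, -0.0183, -0.0173, 0, 0, 0, 0, 0, -0.0183, -0.0173, 0, 0, 0, 0, 0, -0.0183, -0.0173, 0, 0, 0, 0, 0, -0.0183, -0.0173, 0, 0, 0, 0, 0, 0, 0, 0, 0, 0, 0, 0, 0, 0, 0, 0, 0, 0, 0])

```text
t: 27.68
ee_pos: [0.4409, -0.0026, 0.2352]
tool_rot: [0.766, 0.643, 0.001, -0.001]
contact_force: [1.0, 0.6, 0.2]
width: 0.0854
```

Run:
```python
from h import *
c=ctrl.camera("wrist"); cv2.imwrite("pics/w7.png",c["image"]); s=ctrl.sense()
q=proj(c,[.4415,-.002,.086]); print(s["t"],s["ee_pos"],s["width"],q)
px,st,P=disc(c,*q.astype(int)); print(px,st,P,togo([*P[:2],.066]))
```

```text
27.7333 [ 0.44154447 -0.00193156  0.23516718] 0.08550420399726436 [326.23596837 225.28459846]
[324.6 227.1] [316 218  19  19 277] [ 0.440258   -0.00267253  0.08728814] [-0.0012 -0.0012  0.1692]
```

View pics/w7.png

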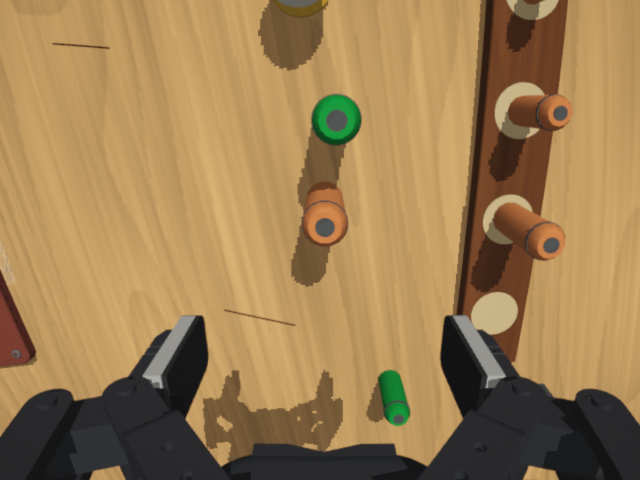

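The wrist view shows copper c's top at (325,227) and the green look-alike at (337,119), clear along the rail axis. Sets d and a stand on marks 2 and 3, and mark 4 is free at (495,313).

Request:
drive_tool(rows=[-0.0008, -0.0003, 0.02, 0, 0, 0, 0, 0, 0, 0.02, 0, 0, 0, 0, 0, 0, 0.02, 0, 0, 0, 0, 0, 0, 0.02, 0, 0, 0, 0, 0, 0, 0.02, 0, 0, 0, 0, 0, 0, 0.02, 0, 0, 0, 0, 0, 0, 0.02, 0, 0, 0, 0, 0, 0, 0.02, 0, 0, 0, 0, 0, 0, 0.009, 0, 0, 0, 0, 0, 0, 0, 0, 0, 0, 0, 0, 0, 0, 0, 0, 0, 0])

```text
t: 28.65
ee_pos: [0.4413, -0.0029, 0.0659]
tool_rot: [0.765, 0.644, -0.001, 0.0]
contact_force: [0.4, -0.9, -0.1]
width: 0.0851
```

Request:
drive_tool(rows=[0, 0, 0, 0, 0, 0, 1, 0, 0, 0, 0, 0, 0, 1, 0, 0, 0, 0, 0, 0, 1, 0, 0, 0, 0, 0, 0, 1, 0, 0, 0, 0, 0, 0, 1, 0, 0, 0, 0, 0, 0, 1, 0, 0, 0, 0, 0, 0, 1, 0, 0, 0, 0, 0, 0, 1], force=45)

```text
t: 29.32
ee_pos: [0.4416, -0.0026, 0.0665]
tool_rot: [0.765, 0.644, 0.001, 0.0]
contact_force: [-1.3, -0.1, 6.5]
width: 0.0311
```

Request:
drive_tool(rows=[0, 0, -0.016, 0, 0, 0, 1, 0, 0, -0.018, 0, 0, 0, 1, 0, 0, -0.018, 0, 0, 0, 1, 0, 0, -0.018, 0, 0, 0, 1, 0, 0, -0.018, 0, 0, 0, 1, 0, 0, -0.018, 0, 0, 0, 1, 0, 0, -0.018, 0, 0, 0, 1, -0.013, 0.0194, 0, 0, 0, 0, 1, -0.013, 0.0194, 0, 0, 0, 0, 1, -0.013, 0.0194, 0, 0, 0, 0, 1, -0.013, 0.0194, 0, 0, 0, 0, 1, -0.013, 0.0194, 0, 0, 0, 0, 1, -0.013, 0.0194, 0, 0, 0, 0, 1, -0.013, 0.0194, 0, 0, 0, 0, 1, -0.013, 0.0194, 0, 0, 0, 0, 1, 0, 0, 0, 0, 0, 0, 1, 0, 0, 0, 0, 0, 0, 1])

```text
t: 30.73
ee_pos: [0.5756, -0.1331, 0.1888]
tool_rot: [0.766, 0.643, -0.001, -0.0]
contact_force: [-0.8, -0.1, -6.4]
width: 0.0309
```

Run:
```python
from h import *
c=ctrl.camera("wrist"); cv2.imwrite("pics/w8.png",c["image"]); s=ctrl.sense(); R=Ro.from_quat(s["tool_rot"])
print(s["t"],s["ee_pos"],s["width"])
q=proj(c,[*s["ee_pos"][:2],s["ee_pos"][2]+.02]).astype(int); print(q)
px,st,P=disc(c,*q); print("disc",px,st,P,R.inv().apply(P-s["ee_pos"]).round(4))
q=proj(c,[.5768,-.1316,.018]).astype(int); print(q,mark(c,*q))
print(togo([.5768,-.1316,.0845]))
```

```text
30.7833 [ 0.57521757 -0.1320392   0.18883544] 0.0308249439061008
[325 391]
disc [323.6 395. ] [ 301  377   46   37 1352] [ 0.57437755 -0.132897    0.20931053] [-0.001  -0.0007 -0.0205]
[327 214] (array([327.1, 214.7]), array([ 297,  185,   61,   60, 2864], dtype=int32), array([ 0.57663712, -0.13155432,  0.018     ]))
[0.0008 0.0017 0.1043]
```

View pics/w8.png

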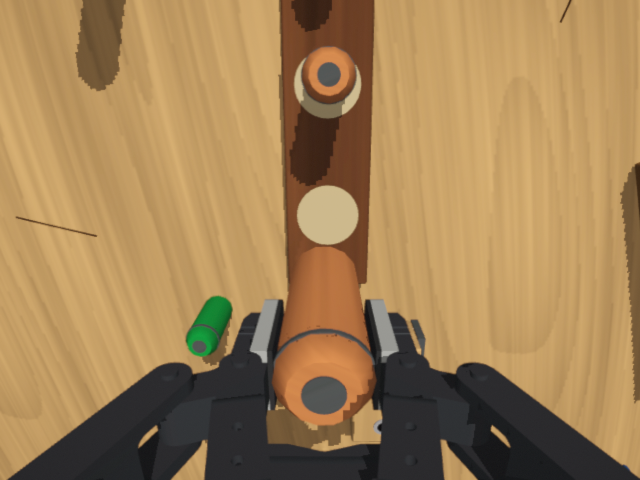

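Request:
drive_tool(rows=[0.0012, 0.0016, 0.018, 0, 0, 0, 1, 0, 0, 0.018, 0, 0, 0, 1, 0, 0, 0.018, 0, 0, 0, 1, 0, 0, 0.018, 0, 0, 0, 1, 0, 0, 0.016, 0, 0, 0, 1, 0, 0, 0.008, 0, 0, 0, 1, 0, 0, 0.005, 0, 0, 0, 1, 0, 0, 0.001, 0, 0, 0, 1, 0, 0, 0, 0, 0, 0, 1, 0, 0, 0, 0, 0, 0, 1])

```text
t: 31.62
ee_pos: [0.5784, -0.131, 0.0888]
tool_rot: [0.765, 0.644, 0.001, 0.0]
contact_force: [1.3, 0.6, -6.8]
width: 0.0312
```

Request:
drive_tool(rows=[0, 0, 0.001, 0, 0, 0, 1, 0, 0, 0.001, 0, 0, 0, 1, 0, 0, 0.001, 0, 0, 0, 1, 0, 0, 0, 0, 0, 0, 1, 0, 0, 0, 0, 0, 0, 1])

```text
t: 32.03
ee_pos: [0.5778, -0.131, 0.0848]
tool_rot: [0.765, 0.644, -0.0, -0.0]
contact_force: [0.3, -0.0, -6.7]
width: 0.0307
```

Request:
drive_tool(rows=[0, 0, 0.0005, 0, 0, 0, 1, 0, 0, 0.0005, 0, 0, 0, 1, 0, 0, 0, 0, 0, 0, 1, 0, 0, 0, 0, 0, 0, 1])

```text
t: 32.37
ee_pos: [0.578, -0.1311, 0.0846]
tool_rot: [0.765, 0.643, 0.0, -0.0]
contact_force: [-5.1, 1.1, 5.9]
width: 0.0311
```

Request:
drive_tool(rows=[0, 0, 0, 0, 0, 0, 0, 0, 0, 0, 0, 0, 0, 0, 0, 0, 0, 0, 0, 0, 0, 0, 0, 0, 0, 0, 0, 0, 0, 0, 0, 0, 0, 0, 0, 0, 0, 0, 0, 0, 0, 0, 0, 0, 0, 0, 0, 0, 0, 0, 0, -0.01, 0, 0, 0, 0, 0, 0, -0.02, 0, 0, 0, 0, 0, 0, -0.02, 0, 0, 0, 0, 0, 0, -0.02, 0, 0, 0, 0, 0, 0, -0.02, 0, 0, 0, 0, 0, 0, -0.02, 0, 0, 0, 0, 0, 0, -0.02, 0, 0, 0, 0, 0, 0, -0.02, 0, 0, 0, 0, 0, 0, -0.02, 0, 0, 0, 0, 0, 0, -0.02, 0, 0, 0, 0])

```text
t: 33.78
ee_pos: [0.5776, -0.1313, 0.2756]
tool_rot: [0.766, 0.643, 0.0, 0.0]
contact_force: [1.4, -0.4, 0.2]
width: 0.0855
```

Request:
drive_tool(rows=[-0.025, -0.01, 0, 0, 0, 0, 0, -0.025, -0.01, 0, 0, 0, 0, 0, -0.025, -0.01, 0, 0, 0, 0, 0, -0.025, -0.01, 0, 0, 0, 0, 0, -0.025, -0.01, 0, 0, 0, 0, 0, -0.025, -0.01, 0, 0, 0, 0, 0, -0.025, -0.01, 0, 0, 0, 0, 0, -0.025, -0.01, 0, 0, 0, 0, 0, -0.025, -0.01, 0, 0, 0, 0, 0, -0.025, -0.01, 0, 0, 0, 0, 0, 0, 0, 0, 0, 0, 0, 0, 0, 0, 0, 0, 0, 0, 0])

```text
t: 34.78
ee_pos: [0.4349, -0.3618, 0.2746]
tool_rot: [0.767, 0.642, 0.0, 0.0]
contact_force: [0.2, 0.0, -0.3]
width: 0.0853
```

Run:
```python
from h import *
M=dict(b=(.6226,.1342,.062),d=(.6077,.0464,.076),a=(.5925,-.042,.09),c=(.5768,-.1316,.104))
s=ctrl.sense(); print(s["t"],s["ee_pos"],s["contact_force"])
for n in("top","scene"):
  c=ctrl.camera(n); cv2.imwrite(f"pics/{n}2.png",c["image"])
  for k,p in M.items():
    q=proj(c,p).round().astype(int); h,xy=topface(c,q[0],q[1],30,.03); print(n,k,q,h.round(3),(xy-p[:2]).round(4))
  q=proj(c,[.453,.168,.055]).astype(int); print("knob",topface(c,*q,28,.035))
```

```text
34.7833 [ 0.43492638 -0.3618011   0.27460157] [ 0.16105714  0.02968932 -0.25070934]
top b [265 210] 0.063 [0.0009 0.    ]
top d [311 215] 0.078 [0.0007 0.0006]
top a [359 222] 0.092 [0.0009 0.0021]
top c [410 228] 0.106 [0.0019 0.0022]
knob (np.float64(0.0603188216212886), array([0.45270601, 0.16947906]))
scene b [392 236] 0.062 [-0.0008 -0.0025]
scene d [347 247] 0.077 [ 0.0007 -0.0025]
scene a [298 260] 0.091 [ 0.0017 -0.0001]
scene c [245 273] 0.105 [ 0.0009 -0.0002]
knob (np.float64(0.0588830055186501), array([0.45270168, 0.16652329]))
```

View pics/scene2.png

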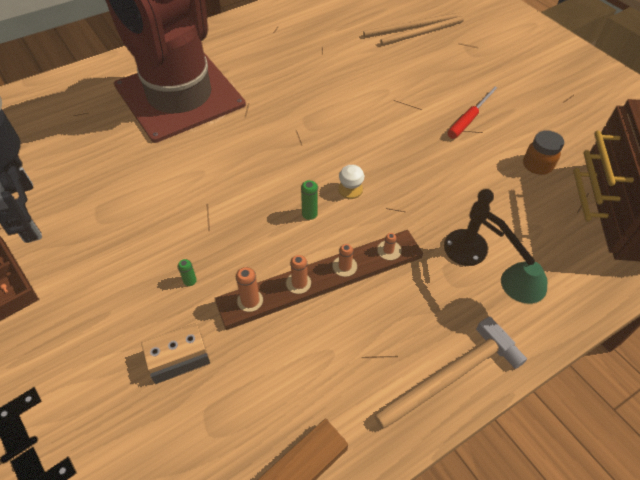

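View pics/top2.png

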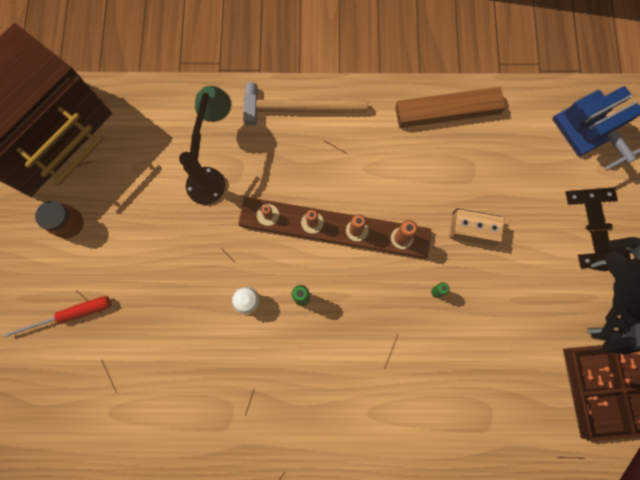

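All four sets stand centred on their marks. In the top view they rise from (266,210) beside the lamp to (408,230). The knob at (245,300) and the green look-alikes at (301,295) and (442,290) have not moved. Handing in.

```bash
python3 -c "
from bench import ctrl; print(ctrl.job_done())"
```

```text
the job is handed in; nothing more can be done
None
```

The four copper sets stand upright on the oak rail's marks, one to a mark. From the lamp end they run 44, 58, 72 and 86 mm. I handed the job in at about 35 s of the 112 s allowed, with the gripper open and clear of everything.

- **Centring:** in the last top and scene views each set's top was within about 3 mm of its mark's centre. The two cameras disagree with each other by up to about 3 mm, so the check is no finer than that. The measured heights matched the order asked.
- **Things to leave alone:** the white knob measured the same as at the start in both views. The two green look-alikes look unmoved in the final pictures, but I did not re-measure them.
- **Mishap:** one early descent call was refused as malformed, so the gripper shut once in the air above set a. It touched nothing, and I reopened it before going down.

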